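# Lock the loose peg into the organiser's quarter-turn socket

### The arm

A 6-joint arm with a two-finger parallel gripper is mounted at the origin on the work surface. World frame = base frame: x ahead of the robot, y to its left, z up, the work surface at z = 0. Lengths are in m, angles in rad, forces in N, time in s.
With the tool pointing down it reaches from about 0.35 to 0.975 m from the base axis. Payload 4.9 kg.
Tool frame: the origin (TCP) lies between the finger pads; the fingertips stand 14 mm ahead of it and the grasp point (between the pads) lies 5 mm behind it (ctrl.tcp_to_tips is the distance from the TCP to the fingertips, in m); z points along the fingers, y is the line along which they close (so a half turn about z gives the same grasp; the last joint's range is limited). The gripper opens to 85 mm and grips with 20 to 120 N. Pads are 22 mm wide; open, the fingers measure 114 mm over their backs; the gripper's body (76 mm by 85 mm) begins 54 mm behind the grasp point. The pads swing forward as they close: fully open they stand 13 mm farther back than shut.
Start: joints at [1.096, 0.053, 1.613, -0, 1.476, -0.119], TCP at [0.218, 0.586, 0.209] pointing down, gripper open.
Joint ranges: [-3.01, 3.01], [-1.01, 2.22], [0.06, 2.58], [-1.02, 4.17], [0.09, 2.62], [-3.14, 3.14]. Speed limits (rad/s): [2.57, 2.57, 3.14, 3.14, 3.14, 3.14].

### API

Orientations are given as a unit quaternion [x, y, z, w].
In Python, from station import get_state, camera, camera_params, job, ctrl gives the robot as it stands.
- The arm moves only by the tool arm_command, never from a script. Its argument "steps" is one flat list of numbers, 5 for each row, row after row: the closure in counts, from 0 (fully open) to 255 (shut), then the shift along the tool's x, y, z as a fraction of full scale, then the turn about the tool's z as a fraction of full scale. A call has 1 to 8 rows; each row is the pose to reach, as a shift and turn from the pose commanded when the call began, along the tool's axes at that moment; what a row does not reach only later rows make up. Full scale, the value 1, is 1000 mm for a shift and 45 degrees for a turn. A row lasts 1/12 s, in which the tool goes at most 41.7 mm and 7.16 degrees, less where a joint would pass 70% of its speed; a pose out of reach is approached as far as the arm can. A call with a number of a shift or a turn outside -1 to 1 is refused whole. A call with a gripper value outside its range is refused whole. The fingers move at their own pace and stop on an object; "force" is the grip in N (left out, the last holds). Time passes only in rows, so rows that repeat a pose let the fingers close. It gives the time, the measured TCP pose, the force, the opening and the grip force at its end, in the units of the state.
- get_state(): the state, without advancing time (a new reading comes with each control period).
- camera(name): name is "scene" or "top" or "wrist"; returns the picture (420x560x3 uint8, blue, green, red); there is no depth.
- camera_params(name): a dict with "fx", "fy", "cx", "cy" (pixels), "world_from_camera" (4x4, takes a point from camera to world coordinates); the wrist camera has in their place "tool_from_camera" (4x4, takes a point from camera to tool coordinates, whose origin is the TCP and whose axes are the flange's). Camera axes: x right, y down, z forward; pixel columns grow to the right and rows downward; lengths in m; the calibration is good to about 2 mm. A picture is of the moment at which its call begins: read the wrist's pose just before it. camera_params takes no time and is no camera call.
- job.job_done(): hands the job in; it is judged then, once.
The state is a dict: "clock": time; "joints": joint angles; "joint_velocities": joint speeds; "joint_torque": joint torques, N m; "tool_pos": TCP position; "orientation": TCP orientation; "wrist_force": force on the tool from outside, world axes, zero at the start; "ft_torque": the same for the moment, N m; "opening": finger opening in m; "finger_force": force on a finger pad.
Only numpy, scipy, OpenCV 4.12 (cv2) and the standard library are available. Lean on these libraries where they do the work, as an engineer would, in place of code of your own. Each camera call takes 0.05 s, during which the arm holds its last target. There are 200 camera calls.

### The job

Take the loose paddle-headed peg out of its small wooden block and fit it in the birch organiser: put its crossbar foot down through the slot, press it down against the spring, turn it clockwise (seen from above) roughly a quarter turn until it comes up against its stop, then let go so that it springs up into its locked seat. Feel for the stop and be gentle: do not ram or force the peg in its socket, and leave everything else where it is.

Things in the scene. Friction and masses are not known exactly. Their poses are not given: they have to be found in the camera images.
- peg_center (a point): Centre of the birch paddle head of the loose peg, the point to grip: 34 mm wide (point x), 12 mm thick (point y), 38 mm high (z). The peg stands upright at the start in the slot of the small block, and is the same turned half round; about 50 g.
- peg: The loose peg; origin at its bottom end, 56 mm below peg_center, same axes. From the bottom: a round nose pin 5 mm thick and 4 mm long, a steel crossbar 30 mm long (x, parallel to the paddle's width), 8 mm wide, 5 mm high, then a steel shank of 8 mm diameter up to the paddle, which starts 37 mm up.
- socket (a point): Centre of the slot, at the level of the organiser's top face, 50 mm above the table; z up. The slot is 34.5 mm long along point y and 11.5 mm wide along point x, through an 8 mm top, with thin steel trim. With the bar lengthways in it the nose meets the spring seat when peg_center is 42 mm above this point.
- spring_seat (a joint): Sprung seat under the slot, with a 9 mm cup that centres the nose pin: 0 up, grows (m) as the peg presses it down. Pushes up with 2 N plus 0.7 N per mm; bottoms hard at 0.011 (10 N, peg_center 31 mm above the socket point). From 0.006 on (6 N, peg_center 36 mm) the bar is below the detent ridges and can turn clockwise; higher up, or counter-clockwise, it is blocked after some 20 degrees.
- chamber (a point): Underside of the organiser's top, 8 mm below socket. The clockwise turn ends at a hard stop somewhere from 77 to 112 degrees from the slot, unseen: feel the turning moment rise (0.05 N m is plain; keep below 0.25). At the stop or up to 8 degrees before it, the spring lifts the released peg into the detent: locked, peg_center 39 mm above socket. Short of that it stays 3 mm lower.
- organiser: Birch box fixed to the table, 150 (x) by 300 (y) by 50 mm high, with the spring seat and stop inside; origin at its underside's centre, 50 mm under the socket point. On it stand wooden pegs 45 and 60 mm high, none nearer than 84 mm to the slot's centre.
- block: Small fixed wooden block, 70 x 70 x 40 mm, in whose slot (26 mm deep, 31.6 mm along block x by 9.6 mm) the peg stands; origin at its underside centre, under the slot. The peg lifts straight out.
- glasses_case: Black plastic glasses case 140 x 54 x 36 mm lying on the organiser between four short pegs, 100 mm to the -y side of the slot. Leave alone.
- key_ring: Steel ring of 34 mm with a key, lying on the organiser round a 60 mm peg 105 mm to the +y side of the slot. Leave alone.
- bowl: White porcelain bowl, 130 mm wide, 50 mm high. Leave alone.
- opener: Chrome bottle opener lying flat, 118 mm long, 6 mm thick. Leave alone.
- pot: Beige ceramic pot with a plant, 100 mm wide, 75 mm high without leaves. Leave alone.
- mug: White mug, 80 mm wide, 90 mm high. Leave alone.
- remote: Grey remote control lying flat, 45 x 160 x 18 mm. Leave alone.
Things that resemble listed ones, but are neither listed nor needed, are in the scene too. There is more than one size of the peg; the one meant has the size given above.

How it is judged:
On the way:
1. the peg's foot is pressed down through the slot, the bar still about lengthways to it (z of peg_center in the frame of socket below 0.0405 m and horizontal distance between peg_center and socket below 0.006 m and angle between the x axis of peg_center and the y axis of socket, either way round below 0.5 rad).
At the end, for the whole second after the job is handed in: The peg stands released, upright (within 7 degrees) and at rest in the organiser's socket, turned across the slot (within 28 degrees of square) and sprung up into its detent: peg_center 37.6 to 41 mm above the organiser's top face and within 6 mm of the slot's centre (z of peg_center in the frame of socket between 0.0376 and 0.041 m and horizontal distance between peg_center and socket below 0.006 m and angle between the x axis of peg_center and the x axis of socket, either way round below 0.5 rad and angle between peg_center's own z axis and vertical below 0.12 rad and linear speed of peg below 0.02 m/s); the robot touches nothing.
It fails at once if the peg is rammed or forced in the organiser (over 45 N in all between them) (contact force between peg and organiser above 45 N).
It fails at once if another thing is moved more than 25 mm (distance of any of glasses_case, key_ring, bowl, opener, pot, mug, remote from where it was at the start of the episode above 0.025 m).
It also fails if it takes over 69 s, if anything falls off the work surface, if the arm or the gripper's body presses on something with over 40 N, if the wrist force passes 120 N, or if a joint passes its speed limit or range.

## Working session

There is one attempt and no reset: what is moved stays moved. The work goes in short steps, Python scripts to look and compute and a tool call to move; the robot and the scene stay as the last step left them, time stands still between calls to the robot, and variables do not carry over. Pictures are saved under pics/ and viewed, at most 10 in all, crops included, and the job is handed in when it is done.

Besides the shell and the picture viewer there is one more tool, called after "Request:" as name(argument=value, ...), one argument or row to a line, values as JSON. arm_command: Moves the arm, as the interface text tells. Shift numbers are shares of 1000 mm and turn numbers shares of 45 degrees, none past 1 either way. Its arguments: {"type":"object","properties":{"steps":{"type":"array","items":{"type":"number"}},"force":{"type":"number"}},"required":["steps"]}

```bash
mkdir -p pics; ls; python3 - <<'E'
from station import *
import cv2,numpy as np
s=get_state();print(s)
a=camera('scene');b=camera('top')
for n,i in(('scene',a),('top',b)):
    cv2.imwrite(f'pics/{n}0.png',i);p=camera_params(n);print(n,p)
print(camera_params('wrist'))
E
```

```text
pics
{'clock': 0.0, 'joints': array([ 1.09598905e+00,  5.33533390e-02,  1.61429703e+00,  3.35068840e-05,
        1.47602981e+00, -1.19026289e-01]), 'joint_velocities': array([ 5.65600701e-04, -3.87268848e-04,  1.16944295e-03, -3.34831714e-04,
       -1.73782901e-03,  7.46416487e-06]), 'joint_torque': array([ 4.92543822e-04, -3.93712127e+01, -3.70165908e+01, -1.46758939e-04,
        7.32923218e-03, -2.40835516e-05]), 'tool_pos': array([0.21739462, 0.58524928, 0.20726346]), 'orientation': array([ 1.76955235e-01,  9.84218347e-01, -9.93212200e-04, -3.21324124e-04]), 'wrist_force': array([-0.0090165 , -0.48018746,  0.20288003]), 'ft_torque': array([0.0332521 , 0.00123487, 0.01688002]), 'finger_force': 0.0, 'opening': 0.0857445144625037}
scene {'fx': 384.1034371683736, 'fy': 384.1034371683736, 'cx': 277.20809776508014, 'cy': 211.7644546825481, 'world_from_camera': array([[ 8.41274145e-01,  4.05037395e-01, -3.58053797e-01,
         9.29376804e-01],
       [ 5.40608739e-01, -6.30232116e-01,  5.57269836e-01,
        -5.10929966e-01],
       [ 5.81204759e-05, -6.62383717e-01, -7.49164740e-01,

[... 350 characters left out ...]
1, -1.99095341e-03, -1.11642750e-02,
         5.15911465e-02],
       [ 1.13398369e-02, -1.85452535e-01, -9.82587790e-01,
         1.22400716e+00],
       [ 0.00000000e+00,  0.00000000e+00,  0.00000000e+00,
         1.00000000e+00]])}
{'fx': 326.03386486653346, 'fy': 326.03386486653346, 'cx': 279.5781116694818, 'cy': 203.44985832416097, 'tool_from_camera': array([[ 2.23621012e-05, -9.56409207e-01, -2.92029841e-01,
         7.52092256e-02],
       [ 9.99999553e-01,  2.97292348e-04, -8.97069446e-04,
        -1.01900468e-05],
       [ 9.44783714e-04, -2.92029690e-01,  9.56408787e-01,
        -1.66289154e-01],
       [ 0.00000000e+00,  0.00000000e+00,  0.00000000e+00,
         1.00000000e+00]])}
```

View pics/scene0.png

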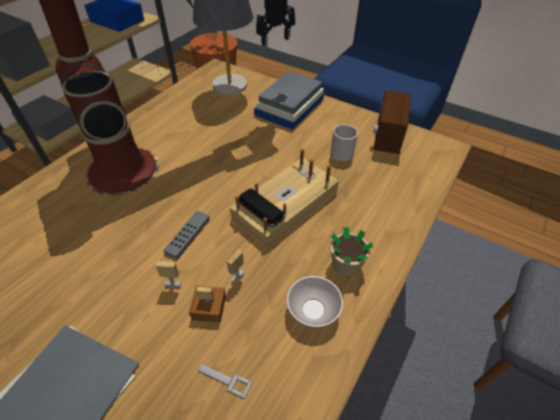

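View pics/top0.png

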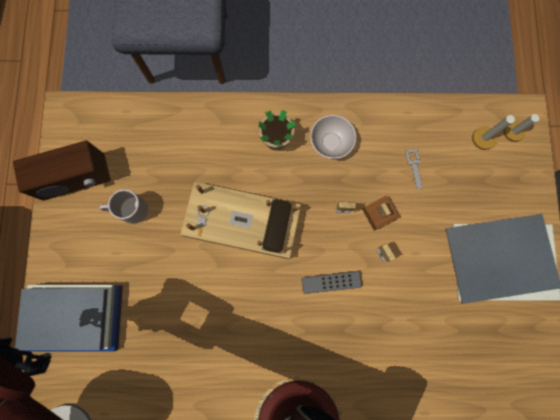

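Candidates for the peg in the top view: (385,209) in the brown block, (346,208) free-standing, and (388,252) free-standing. By the description it is the one in the block, so I'll check that in a close crop alongside the slot.

```bash
cat > h.py <<'E'
import numpy as np,cv2
from station import *
def ray(n,u,v,z,T=None):
    p=camera_params(n); T=p['world_from_camera'] if T is None else T
    d=T[:3,:3]@np.array([(u-p['cx'])/p['fx'],(v-p['cy'])/p['fy'],1]); o=T[:3,3]
    return o+d*(z-o[2])/d[2]
def wristT(s):
    from scipy.spatial.transform import Rotation as R
    T=np.eye(4);T[:3,:3]=R.from_quat(s['orientation']).as_matrix();T[:3,3]=s['tool_pos']
    return T@camera_params('wrist')['tool_from_camera']
E
python3 - <<'E'
from h import *
b=cv2.imread('pics/top0.png');a=cv2.imread('pics/scene0.png')
c=[cv2.resize(i,(400,400),interpolation=cv2.INTER_CUBIC) for i in (b[185:265,330:410],a[240:320,160:240])]
d=[cv2.resize(b[195:245,205:305],(800,400)) ] # slot
cv2.imwrite('pics/crop1.png',cv2.resize(np.vstack([np.hstack(c),d[0]]),(600,600)))
print('peg',ray('top',385,209,.085),'slot',ray('top',241,219,.05))
hsv=cv2.cvtColor(b,cv2.COLOR_BGR2HSV)
E
```

```text
peg [ 0.55225555 -0.2296745   0.085     ] slot [0.53023921 0.15418534 0.05      ]
```

View pics/crop1.png

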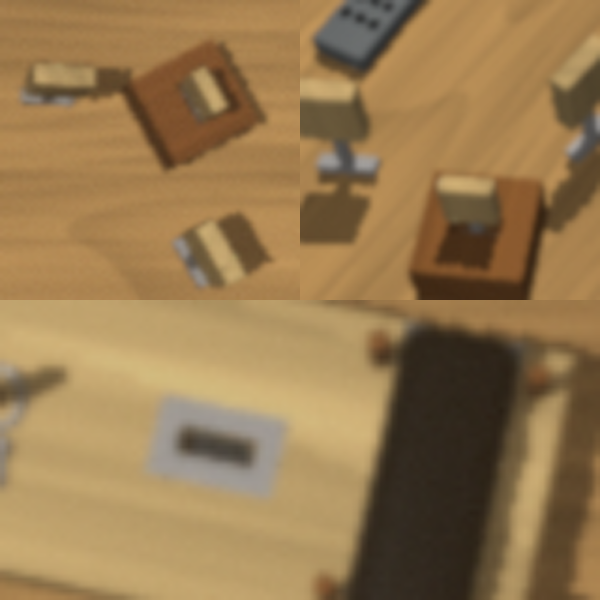

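The crop confirms it: the peg in the block has its top face at about (386,209.3), with paddle yaw about 26.5°. The other two have the same look but stand free. The slot centre is at (241.2,219.3), and its length runs at yaw about 76.5°.

```bash
cat >> h.py <<'E'
def go(x,y,z,yawdeg=None):
    from scipy.spatial.transform import Rotation as R
    s=get_state();M=R.from_quat(s['orientation']).as_matrix()
    yw=np.degrees(np.arctan2(M[1,0],M[0,0]));d=M.T@(np.array([x,y,z])-s['tool_pos'])
    t=0 if yawdeg is None else -((yawdeg-yw+180)%360-180)/45
    print('t',round(s['clock'],2),'tcp',s['tool_pos'].round(4),'yaw',yw.round(2),'q6',s['joints'][5].round(2),'steps',d.round(4),round(t,4),
      'F',s['wrist_force'].round(2),'M',s['ft_torque'].round(3),'tilt',np.degrees(np.arccos(-M[2,2])).round(2))
E
python3 - <<'E'
from h import *
print(ray('top',386,209.3,.089),ray('top',241.2,219.3,.05))
p=ray('top',386,209.3,.089); go(p[0],p[1],.2,206.5)
E
```

```text
[ 0.55074035 -0.23130028  0.089     ] [0.52941796 0.15362918 0.05      ]
t 0.1 tcp [0.2174 0.5853 0.2074] yaw 159.62 q6 -0.12 steps [-0.5969 -0.6494  0.0084] -1.0419 F [ 1.08 -0.17  0.14] M [-0.029  0.017 -0.05 ] tilt 0.11
```

Request:
arm_command(
  steps=[0,-0.597,-0.65,0.008,-1,0,-0.597,-0.65,0.008,-1,0,-0.597,-0.65,0.008,-1,0,-0.597,-0.65,0.008,-1,0,-0.597,-0.65,0.008,-1,0,-0.597,-0.65,0.008,-1,0,-0.597,-0.65,0.008,-1,0,-0.597,-0.65,0.008,-1],
  force=40,
)

```text
clock: 0.77
tool_pos: [0.3393, 0.2866, 0.2053]
orientation: [-0.215, 0.977, -0.0, -0.0]
wrist_force: [1.5, 0.4, -0.0]
opening: 0.0852
finger_force: 0.0
```

```bash
python3 -c "
from h import *
go(.5507,-.2313,.2,206.5)"
```

```text
t 0.77 tcp [0.3393 0.2866 0.2053] yaw -155.18 q6 -1.47 steps [ 0.0255 -0.5588  0.0054] -0.0374 F [ 1.48  0.35 -0.02] M [ 0.003 -0.037  0.028] tilt 0.02
```

Request:
arm_command(
  steps=[0,0.025,-0.55,0.005,-0.037,0,0.025,-0.55,0.005,-0.037,0,0.025,-0.55,0.005,-0.037,0,0.025,-0.55,0.005,-0.037,0,0.025,-0.55,0.005,-0.037,0,0.025,-0.55,0.005,-0.037,0,0.025,-0.55,0.005,-0.037,0,0.025,-0.55,0.005,-0.037],
)

```text
clock: 1.43
tool_pos: [0.4644, -0.0228, 0.2024]
orientation: [-0.227, 0.974, 0.0, 0.0]
wrist_force: [0.7, 0.8, 0.1]
opening: 0.0853
finger_force: 0.0
```

```bash
python3 -c "
from h import *
go(.5507,-.2313,.2,206.5)"
```

```text
t 1.43 tcp [ 0.4644 -0.0228  0.2024] yaw -153.75 q6 -2.24 steps [ 0.0148 -0.2252  0.0024] -0.0055 F [0.65 0.82 0.15] M [0.044 0.008 0.011] tilt 0.01
```

Request:
arm_command(
  steps=[0,0.014,-0.216,0.002,-0.005,0,0.014,-0.216,0.002,-0.005,0,0.014,-0.216,0.002,-0.005,0,0.014,-0.216,0.002,-0.005,0,0.014,-0.216,0.002,-0.005,0,0.014,-0.216,0.002,-0.005,0,0.014,-0.216,0.002,-0.005,0,0.014,-0.216,0.002,-0.005],
)

```text
clock: 2.1
tool_pos: [0.5469, -0.2201, 0.1999]
orientation: [-0.229, 0.973, 0.001, -0.001]
wrist_force: [-0.1, 0.1, 0.6]
opening: 0.0855
finger_force: 0.0
```

```bash
python3 -c "
from h import *
s=get_state();go(.5507,-.2313,.2,206.5);i=camera('wrist');cv2.imwrite('pics/w1.png',i);np.save('w1T.npy',wristT(s))
T=wristT(s);p=camera_params('wrist')
c=np.linalg.inv(T)@[.5507,-.2313,.089,1];print(c[0]/c[2]*p['fx']+p['cx'],c[1]/c[2]*p['fy']+p['cy'])"
```

```text
t 2.1 tcp [ 0.5469 -0.2201  0.1999] yaw -153.53 q6 -2.54 steps [ 0.0016 -0.0117 -0.0001] -0.0007 F [-0.11  0.06  0.55] M [ 0.044  0.014 -0.036] tilt 0.12
265.599544526352 191.53459980735312
```

View pics/w1.png

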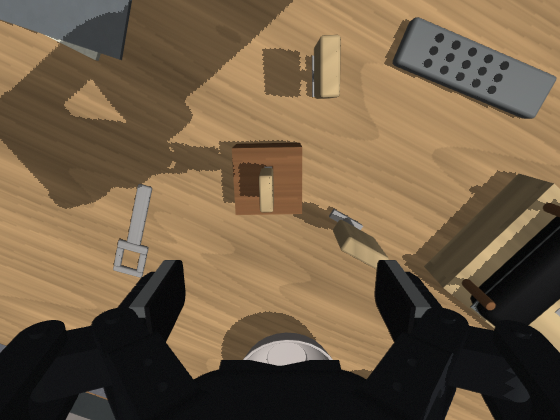

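Wrist view: the peg is in the block, with its light top face around (266,197) and the block at (233–302,143–215). The yaw is well aligned. I'll measure the top face next.

```bash
python3 -c "
from h import *
i=cv2.imread('pics/w1.png');g=i[:,:,1].astype(int)
print(i[160:220:2,266].tolist());print(i[198,252:282].tolist())
T=np.load('w1T.npy')
hsv=cv2.cvtColor(i,cv2.COLOR_BGR2HSV)
m=((g>165)).astype('uint8');m[:140]=0;m[220:]=0;m[:,:235]=0;m[:,300:]=0
c=max(cv2.findContours(m,0,2)[0],key=cv2.contourArea);r=cv2.minAreaRect(c);print(r,cv2.boundingRect(c))
p=ray('wrist',*r[0],.089,T);print(p);go(p[0],p[1],.2,206.5)
"
```

```text
[[62, 94, 137], [60, 93, 134], [58, 87, 127], [49, 59, 72], [47, 65, 74], [49, 66, 76], [49, 67, 78], [49, 68, 78], [110, 148, 171], [129, 174, 201], [130, 175, 202], [132, 177, 204], [132, 179, 206], [134, 180, 208], [133, 179, 207], [132, 178, 205], [131, 176, 203], [130, 174, 201], [128, 172, 198], [127, 171, 198], [127, 171, 197], [126, 170, 195], [124, 167, 192], [122, 165, 190], [120, 162, 187], [119, 161, 186], [60, 89, 118], [76, 112, 152], [92, 131, 163], [95, 135, 168]]
[[63, 97, 140], [63, 97, 140], [64, 97, 140], [64, 96, 140], [64, 97, 140], [63, 97, 140], [64, 98, 140], [54, 80, 107], [93, 125, 145], [121, 164, 189], [125, 169, 194], [126, 171, 196], [127, 172, 197], [127, 171, 198], [127, 171, 198], [128, 172, 199], [129, 174, 201], [129, 173, 201], [129, 174, 200], [123, 167, 192], [108, 146, 168], [71, 98, 117], [63, 95, 136], [62, 95, 137], [63, 95, 138], [62, 95, 138], [63, 96, 139], [62, 96, 139], [63, 96, 138], [63, 96, 139]]
((266.0, 191.5), (29.0, 10.0), 90.0) (261, 177, 11, 30)
[ 0.55051485 -0.23099861  0.089     ]
t 2.15 tcp [ 0.5469 -0.2194  0.2002] yaw -153.46 q6 -2.54 steps [ 0.0019 -0.012   0.0002] 0.0008 F [0.51 0.54 0.52] M [-0.008 -0.064  0.004] tilt 0.09
```

Request:
arm_command(
  steps=[0,0,-0.012,0.03,0,0,0,-0.012,0.06,0,0,0,-0.012,0.09,0,0,0,-0.012,0.115,0,0,0,-0.012,0.13,0,0,0,-0.012,0.134,0,0,0,-0.012,0.134,0,0,0,-0.012,0.134,0],
)

```text
clock: 2.82
tool_pos: [0.5533, -0.2305, 0.0681]
orientation: [-0.23, 0.973, -0.001, 0.001]
wrist_force: [0.7, -0.8, 1.2]
opening: 0.0854
finger_force: 0.0
```

```bash
python3 -c "
from h import *
T=np.load('w1T.npy');p=ray('wrist',266.2,193.5,.089,T);print(p);go(p[0],p[1],.065,206.5)
b=camera('wrist');cv2.imwrite('pics/w2.png',b)"
```

```text
[ 0.55207527 -0.23004951  0.089     ]
t 2.82 tcp [ 0.5533 -0.2305  0.0681] yaw -153.42 q6 -2.55 steps [0.0009 0.001  0.0031] 0.0018 F [ 0.68 -0.79  1.23] M [ 0.048  0.046 -0.023] tilt 0.1
```

View pics/w2.png

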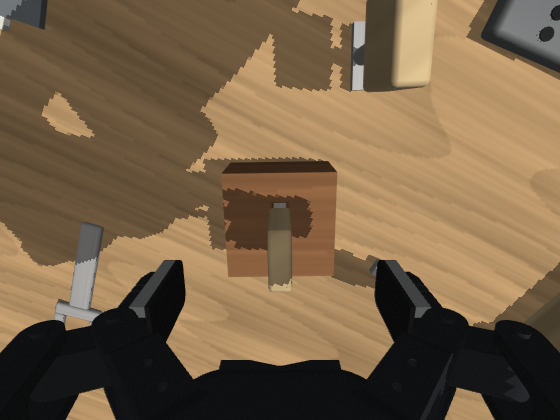

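Wrist view: the paddle is centred between the fingers (u≈280), so I'll close.

Request:
arm_command(
  steps=[0,0.001,0.0005,0.002,0,180,0.001,0.0005,0.002,0,255,0.001,0.0005,0.002,0,255,0.001,0.0005,0.002,0,255,0.001,0.0005,0.002,0,255,0.001,0.0005,0.002,0,255,0.001,0.0005,0.002,0,255,0.001,0.0005,0.002,0],
  force=40,
)

```text
clock: 3.53
tool_pos: [0.5518, -0.2314, 0.0649]
orientation: [-0.229, 0.973, -0.0, 0.0]
wrist_force: [0.7, -0.2, 0.2]
opening: 0.0092
finger_force: 39.0
```

Request:
arm_command(
  steps=[255,0,0,0,0,255,0,0,0,0,255,0,0,0,0],
)

```text
clock: 3.78
tool_pos: [0.5517, -0.2313, 0.0649]
orientation: [-0.229, 0.973, -0.0, 0.0]
wrist_force: [0.4, -0.1, 1.7]
opening: 0.0092
finger_force: 39.0
```

```bash
python3 -c "
from h import *
go(.552,-.23,.18,206.5)"
```

```text
t 3.78 tcp [ 0.5517 -0.2313  0.0649] yaw -153.5 q6 -2.55 steps [-0.0008  0.001  -0.1151] 0.0001 F [ 0.39 -0.05  1.68] M [0.009 0.019 0.04 ] tilt 0.01
```

Request:
arm_command(
  steps=[255,0,0,-0.015,0,255,0,0,-0.04,0,255,0,0,-0.07,0,255,0,0,-0.11,0,255,0,0,-0.14,-0.2,255,0,0,-0.14,-0.4,255,0,0,-0.14,-0.5,255,0,0,-0.14,-0.5],
)

```text
clock: 4.45
tool_pos: [0.5518, -0.2313, 0.2054]
orientation: [-0.416, 0.909, -0.0, 0.0]
wrist_force: [0.2, -0.3, -0.9]
opening: 0.0093
finger_force: 39.1
```

```bash
python3 -c "
from h import *
T=np.load('w1T.npy');e=[ray('wrist',266.2,v,.089,T) for v in (175.5,211.5)];print('len',np.linalg.norm(e[0]-e[1]))
e=[ray('wrist',v,198,.089,T) for v in (260.2,272.6)];print('thick',np.linalg.norm(e[0]-e[1]))
go(.5294,.1536,.2,256.5)"
```

```text
len 0.032829477350817676
thick 0.010962983648236242
t 4.45 tcp [ 0.5518 -0.2313  0.2054] yaw -130.84 q6 -2.95 steps [-0.2766  0.2687  0.0052] -0.6075 F [ 0.2  -0.34 -0.89] M [ 0.023 -0.055 -0.006] tilt 0.06
```

Request:
arm_command(
  steps=[255,-0.277,0.269,0.005,0,255,-0.277,0.269,0.005,0,255,-0.277,0.269,0.005,0,255,-0.277,0.269,0.005,0,255,-0.277,0.269,0.005,-0.1,255,-0.277,0.269,0.005,-0.25,255,-0.277,0.269,0.005,-0.4,255,-0.277,0.269,0.005,-0.6],
)

```text
clock: 5.12
tool_pos: [0.5322, 0.1034, 0.1995]
orientation: [-0.604, 0.797, 0.0, -0.001]
wrist_force: [0.9, 0.0, -0.4]
opening: 0.0088
finger_force: 39.2
```

```bash
python3 -c "
from h import *
go(.5294,.1536,.2,256.5)"
```

```text
t 5.12 tcp [0.5322 0.1034 0.1995] yaw -105.66 q6 -2.81 steps [-0.0475  0.0162 -0.0005] -0.0481 F [ 0.91  0.02 -0.38] M [ 0.031 -0.056  0.005] tilt 0.07
```

Request:
arm_command(
  steps=[255,-0.04,0.016,0,-0.04,255,-0.04,0.016,0,-0.04,255,-0.04,0.016,0,-0.04,255,-0.04,0.016,0,-0.04,255,-0.04,0.016,0,-0.04],
)

```text
clock: 5.53
tool_pos: [0.5287, 0.1432, 0.1999]
orientation: [-0.614, 0.789, 0.0, -0.0]
wrist_force: [1.1, 0.8, -0.1]
opening: 0.0094
finger_force: 39.2
```

```bash
python3 -c "
from h import *
s=get_state();go(.5294,.1536,.2,256.5);i=camera('wrist');cv2.imwrite('pics/w3.png',i);T=wristT(s);np.save('w3T.npy',T)
p=camera_params('wrist')
c=np.linalg.inv(T)@[.5294,.1536,.05,1];print(c[0]/c[2]*p['fx']+p['cx'],c[1]/c[2]*p['fy']+p['cy'])"
```

```text
t 5.53 tcp [0.5287 0.1432 0.1999] yaw -104.18 q6 -2.77 steps [-0.0102  0.0019 -0.0001] -0.0152 F [ 1.15  0.77 -0.07] M [-0.034  0.052  0.01 ] tilt 0.06
280.694726645538 192.63213719119915
```

View pics/w3.png

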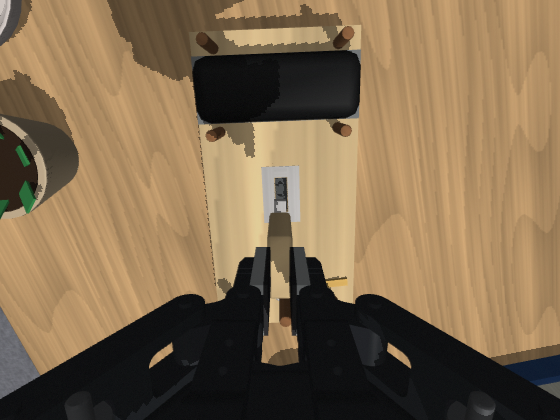

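Wrist view: the steel trim plate is at u 262–299, v 167–221, with the dark slot at about (281,190), partly behind the peg foot. I'll measure the plate outline and slot.

```bash
python3 -c "
from h import *
i=cv2.imread('pics/w3.png');T=np.load('w3T.npy')
h=cv2.cvtColor(i,cv2.COLOR_BGR2HSV)
m=((h[:,:,1]<60)&(h[:,:,2]>110)).astype('uint8');m[:155]=0;m[235:]=0;m[:,:245]=0;m[:,315:]=0
c=cv2.findNonZero(m);r=cv2.minAreaRect(c);print(r);
W=np.array([ray('wrist',*q,.05,T)[:2]*1000 for q in c[:,0,:].astype(float)],np.float32)
R=cv2.minAreaRect(W);print(R)
# slot: dark in plate
d=((i.max(2)<110)).astype('uint8');d[:168]=0;d[202:]=0;d[:,:264]=0;d[:,298:]=0
k=cv2.findNonZero(d);print(cv2.boundingRect(k),cv2.minAreaRect(k))
for v in range(172,204,4): print(v,i[v,266:297,1].tolist())
print(i[168:206,281,1].tolist())
"
```

```text
((280.7186584472656, 193.68389892578125), (55.9970588684082, 37.895057678222656), 87.79740142822266)
((529.775634765625, 155.36663818359375), (58.19660568237305, 37.40666580200195), 78.00508117675781)
(274, 178, 14, 24) ((280.5, 189.5), (13.0, 23.0), 0.0)
172 [172, 175, 179, 176, 176, 179, 176, 177, 178, 179, 179, 179, 180, 180, 180, 181, 181, 182, 182, 184, 184, 183, 181, 179, 178, 178, 180, 183, 183, 183, 185]
176 [173, 175, 179, 178, 176, 179, 179, 177, 179, 179, 179, 179, 179, 180, 180, 180, 179, 179, 180, 181, 180, 183, 182, 180, 179, 179, 180, 184, 185, 184, 185]
180 [173, 175, 178, 178, 177, 179, 180, 178, 157, 89, 78, 80, 80, 78, 78, 79, 80, 44, 39, 40, 62, 168, 183, 181, 180, 180, 181, 185, 187, 185, 186]
184 [172, 174, 178, 179, 177, 179, 180, 178, 159, 65, 39, 41, 50, 77, 81, 79, 79, 46, 39, 34, 62, 156, 183, 182, 181, 180, 181, 184, 187, 185, 186]
188 [174, 173, 177, 180, 176, 180, 181, 179, 164, 92, 80, 81, 80, 80, 79, 81, 81, 81, 46, 40, 61, 154, 183, 183, 181, 181, 182, 185, 189, 187, 186]
192 [173, 174, 178, 181, 179, 179, 180, 180, 149, 120, 74, 82, 81, 82, 82, 81, 82, 46, 41, 40, 44, 135, 183, 184, 182, 182, 182, 185, 189, 187, 187]
196 [174, 175, 176, 181, 180, 179, 182, 180, 172, 121, 84, 81, 82, 70, 57, 57, 55, 68, 81, 44, 40, 108, 181, 184, 183, 182, 184, 185, 190, 187, 188]
200 [174, 174, 177, 181, 180, 180, 181, 181, 84, 67, 67, 72, 73, 74, 75, 75, 75, 74, 75, 75, 44, 104, 182, 185, 185, 183, 184, 186, 190, 189, 189]
[176, 175, 177, 177, 181, 180, 179, 182, 180, 147, 83, 82, 79, 78, 39, 35, 79, 80, 82, 80, 81, 80, 80, 82, 81, 79, 40, 39, 57, 82, 79, 68, 75, 158, 186, 185, 185, 185]
```

```bash
python3 -c "
from h import *
T=np.load('w3T.npy');P=lambda u,v:ray('wrist',u,v,.05,T)[:2]*1000
a=P(280.3,177);b=P(281.1,200)
d=b-a;print(a,b,np.degrees(np.arctan2(*d[::-1])))
for y in (76.5,77.5): 
  r=np.radians(y);print(a+17.25*np.array([np.cos(r),np.sin(r)]))
print('w',np.linalg.norm(P(274.2,188)-P(286.9,188)))
i=cv2.imread('pics/w3.png').astype(int);h=cv2.cvtColor(i.astype('uint8'),cv2.COLOR_BGR2HSV)[:,:,1].astype(int)
L=[];Rr=[]
for v in range(172,216,4):
  s=h[v]; l=[u for u in range(250,272) if s[u]<60][0]; r=[u for u in range(290,312) if s[u]<60][-1]
  L.append(P(l,v));Rr.append(P(r,v))
for E in (L,Rr):
  E=np.array(E,np.float32);f=cv2.fitLine(E,2,0,.01,.01).ravel();print(np.degrees(np.arctan2(f[1],f[0])))
t=get_state();print(t['tool_pos'])
"
```

```text
[525.87720426 138.00146041] [530.88095965 161.16216803] 77.80890270667726
[529.90413679 154.77484153]
[529.6107876  154.84256653]
w 12.684739084603068
78.104095
77.41575
[0.52888015 0.14298647 0.20002088]
```

```bash
python3 -c "
from h import *
go(.5301,.1540,.113,257.7)"
```

```text
t 5.58 tcp [0.5289 0.143  0.2   ] yaw -104.2 q6 -2.77 steps [-0.011   0.0015  0.087 ] -0.0423 F [ 0.42  0.03 -0.83] M [-0.022  0.07   0.062] tilt 0.04
```

Request:
arm_command(
  steps=[255,-0.011,0.0015,0.02,-0.04,255,-0.011,0.0015,0.04,-0.04,255,-0.011,0.0015,0.06,-0.04,255,-0.011,0.0015,0.075,-0.04,255,-0.011,0.0015,0.082,-0.04,255,-0.011,0.0015,0.084,-0.04,255,-0.011,0.0015,0.084,-0.04,255,-0.011,0.0015,0.084,-0.04],
)

```text
clock: 6.25
tool_pos: [0.5309, 0.155, 0.1176]
orientation: [-0.627, 0.779, -0.0, 0.001]
wrist_force: [0.0, 0.4, 0.8]
opening: 0.0089
finger_force: 39.2
```

```bash
python3 -c "
from h import *
s=get_state();go(.5301,.1540,.113,257.7);i=camera('wrist');T=wristT(s);np.save('w4T.npy',T);cv2.imwrite('pics/w4f.png',i);cv2.imwrite('pics/w4.png',cv2.resize(i[130:270,210:350],(600,600),interpolation=cv2.INTER_CUBIC))"
```

```text
t 6.25 tcp [0.5309 0.155  0.1176] yaw -102.3 q6 -2.78 steps [0.0012 0.0006 0.0046] 0.0001 F [0.01 0.39 0.77] M [-0.007 -0.012  0.035] tilt 0.11
```

View pics/w4.png

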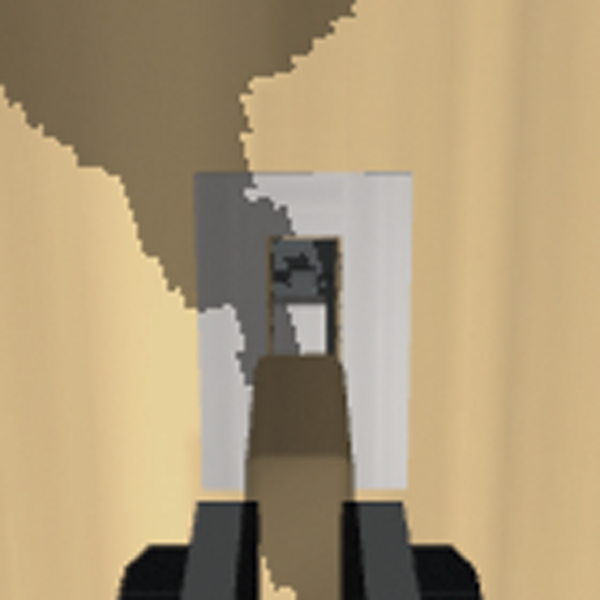

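Close crop: slot lateral centre at u≈281.4 and its far end at v≈185.5. The bar centre is at u≈280.1 with its end at v≈200. I'll compute the residual offset.

```bash
python3 -c "
from h import *
T=np.load('w4T.npy');M=T@np.linalg.inv(camera_params('wrist')['tool_from_camera'])
f=lambda u,v,z:(np.linalg.inv(M)@np.append(ray('wrist',u,v,z,T),1))[:3]*1000
print('slot',f(281.4,185.5,.05)-[17.25,0,0]);
for z in(.0706,.0756):print('bar',f(280.1,200,z)-[15,0,0])
for z in(.0706,.0756):print('bar213',f(280.1,201,z)-[15,0,0])
i=cv2.imread('pics/w4f.png');print(i[180:215,284,1].tolist(),i[204,268:294,1].tolist(),i[190,268:294,1].tolist())
print(f(280.7,170.3,.05),f(280.7,244.5,.05))
"
```

```text
slot [-0.24733847  2.1539838  67.6060731 ]
bar [-3.13882539  1.1951107  47.0111659 ]
bar [-1.68406547  1.19365336 42.01018164]
bar213 [-3.8491392   1.19546178 47.01164285]
bar213 [-2.37772566  1.19399621 42.01064741]
[187, 188, 189, 190, 186, 137, 43, 44, 47, 46, 50, 85, 83, 84, 45, 41, 58, 48, 48, 70, 78, 163, 192, 192, 192, 193, 193, 192, 193, 193, 193, 190, 132, 75, 73] [98, 98, 96, 96, 90, 82, 95, 95, 94, 95, 182, 188, 192, 193, 192, 191, 192, 194, 69, 40, 89, 162, 192, 194, 193, 191] [97, 98, 97, 96, 86, 50, 82, 84, 50, 42, 43, 42, 42, 43, 83, 85, 50, 42, 43, 42, 66, 129, 189, 192, 190, 189]
[28.36136554  1.62626158 67.5993566 ] [-30.25156897   1.6865237   67.63865831]
```

Request:
arm_command(
  steps=[255,0.0012,0.0008,0,0,255,0.0012,0.0008,0.004,0,255,0.0012,0.0008,0.008,0,255,0.0012,0.0008,0.011,0,255,0.0012,0.0008,0.013,0,255,0.0012,0.0008,0.015,0,255,0.0012,0.0008,0.015,0,255,0.0012,0.0008,0.015,0],
)

```text
clock: 6.97
tool_pos: [0.5288, 0.1544, 0.1012]
orientation: [-0.628, 0.778, 0.0, -0.0]
wrist_force: [-0.5, 0.3, -0.9]
opening: 0.0088
finger_force: 39.2
```

```bash
python3 -c "
from h import *
go(.5301,.1540,.095,257.7)"
```

```text
t 6.97 tcp [0.5288 0.1544 0.1012] yaw -102.23 q6 -2.78 steps [ 0.0001 -0.0013  0.0062] 0.0016 F [-0.46  0.34 -0.92] M [ 0.019 -0.067 -0.12 ] tilt 0.03
```

```bash
python3 -c "
from h import *
s=get_state();i=camera('wrist');T=wristT(s);cv2.imwrite('pics/w5f.png',i)
go(.5301,.1540,.095,257.7)
for v in range(176,224,4): print(v,i[v,266:298,1].tolist())
print(i[175:222,284,1].tolist())
cv2.imwrite('pics/w5.png',cv2.resize(i[130:270,210:350],(600,600),interpolation=cv2.INTER_CUBIC))"
```

```text
t 7.02 tcp [0.529  0.1544 0.1014] yaw -102.23 q6 -2.78 steps [ 0.0002 -0.0012  0.0064] 0.0015 F [-0.45 -0.78 -0.67] M [-0.01  -0.     0.002] tilt 0.0
176 [95, 93, 92, 93, 94, 94, 93, 100, 182, 186, 186, 186, 186, 187, 187, 164, 161, 162, 163, 162, 162, 164, 164, 162, 162, 160, 160, 160, 161, 163, 164, 166]
180 [99, 99, 98, 98, 97, 97, 97, 97, 103, 182, 187, 187, 187, 188, 188, 188, 188, 189, 190, 189, 190, 194, 196, 194, 191, 191, 191, 191, 192, 194, 196, 199]
184 [99, 98, 99, 100, 99, 100, 99, 181, 191, 191, 190, 191, 191, 192, 193, 193, 192, 194, 193, 194, 194, 196, 196, 195, 194, 192, 192, 192, 193, 195, 199, 201]
188 [100, 99, 100, 100, 99, 100, 99, 99, 98, 187, 191, 192, 192, 192, 192, 193, 194, 194, 194, 194, 195, 197, 198, 196, 194, 193, 193, 193, 194, 196, 199, 201]
192 [100, 99, 88, 92, 80, 78, 82, 81, 81, 82, 123, 126, 105, 103, 113, 112, 129, 131, 126, 124, 147, 183, 197, 197, 195, 195, 193, 194, 195, 197, 200, 201]
196 [101, 99, 93, 83, 46, 44, 42, 43, 42, 43, 42, 43, 42, 83, 85, 49, 42, 41, 42, 43, 81, 182, 198, 197, 196, 195, 194, 195, 196, 198, 200, 203]
200 [99, 99, 9
[... 392 characters left out ...]
 199, 198, 196, 196, 196, 198, 200, 205, 205]
212 [99, 100, 98, 83, 51, 45, 46, 51, 88, 90, 90, 90, 90, 156, 136, 134, 134, 134, 135, 135, 93, 148, 194, 196, 197, 197, 196, 195, 198, 201, 204, 206]
216 [99, 99, 97, 71, 69, 71, 71, 71, 71, 70, 72, 72, 71, 72, 74, 75, 76, 75, 76, 77, 77, 76, 76, 73, 138, 195, 197, 196, 198, 202, 206, 206]
220 [192, 191, 184, 84, 70, 70, 71, 70, 71, 70, 72, 71, 72, 73, 74, 74, 75, 76, 76, 78, 77, 78, 76, 75, 99, 193, 197, 198, 199, 202, 205, 206]
[183, 163, 192, 192, 191, 190, 189, 190, 189, 193, 196, 196, 194, 194, 197, 196, 193, 126, 45, 43, 43, 42, 44, 44, 71, 79, 167, 197, 197, 197, 197, 197, 198, 198, 197, 198, 195, 135, 77, 76, 76, 76, 75, 77, 76, 76, 76]
```

View pics/w5.png

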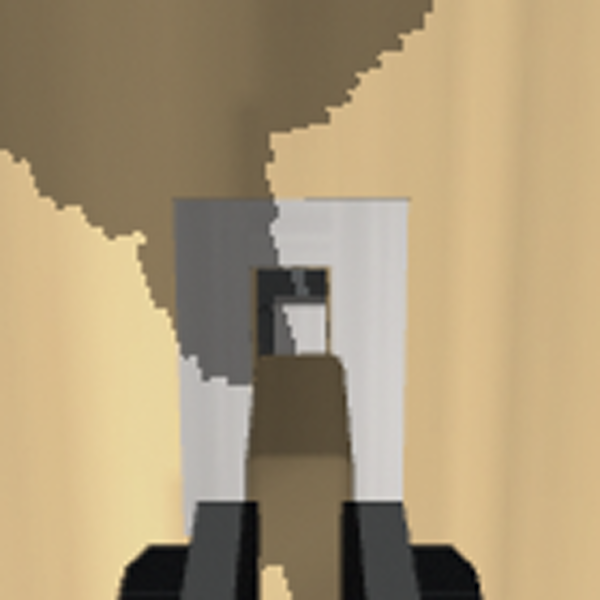

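The bar (274–286) now sits right of the slot centre (277.8), so I'll work out the correction.

```bash
python3 -c "
from h import *
s=get_state();T=wristT(s);M=T@np.linalg.inv(camera_params('wrist')['tool_from_camera'])
f=lambda u,v,z:(np.linalg.inv(M)@np.append(ray('wrist',u,v,z,T),1))[:3]*1000
zt=s['tool_pos'][2]-.042
print('slot',f(277.75,191.7,.05)-[17.25,0,0],'bar',f(280,200.8,zt)-[15,0,0]);go(.53,.154,.1,257.7)
print('plate',f(278,176.3,.05))"
```

```text
slot [-0.69493837 -0.42603912 51.37718006] bar [-2.23498665  1.12926284 42.00014333]
t 7.02 tcp [0.529  0.1544 0.1014] yaw -102.23 q6 -2.78 steps [ 0.0002 -0.0011  0.0014] 0.0015 F [-0.45 -0.78 -0.67] M [-0.01  -0.     0.002] tilt 0.0
plate [27.38311783 -0.23866691 51.37724743]
```

Request:
arm_command(
  steps=[255,0.001,-0.0015,0,0,255,0.001,-0.0015,0,0,255,0.001,-0.0015,0,0,255,0.001,-0.0015,0,0],
)

```text
clock: 7.35
tool_pos: [0.5303, 0.1531, 0.1015]
orientation: [-0.628, 0.778, -0.0, 0.0]
wrist_force: [0.7, 0.1, -0.8]
opening: 0.0092
finger_force: 39.2
```

```bash
cat >> h.py <<'E'
def look():
    s=get_state();i=camera('wrist');T=wristT(s);M=T@np.linalg.inv(camera_params('wrist')['tool_from_camera'])
    f=lambda u,v,z:(np.linalg.inv(M)@np.append(ray('wrist',u,v,z,T),1))[:3]*1000
    print(i[206,264:296,1].tolist(),i[182:206,283,1].tolist());go(.53,.154,.09,257.7)
    return f
E
python3 -c "
from h import *
look()"
```

```text
[100, 99, 100, 99, 100, 99, 100, 92, 64, 44, 95, 98, 97, 185, 192, 194, 198, 199, 197, 196, 198, 201, 73, 42, 59, 147, 199, 201, 200, 199, 198, 198] [189, 190, 190, 192, 196, 196, 195, 195, 192, 101, 101, 93, 50, 51, 87, 87, 89, 71, 80, 166, 195, 197, 197, 196]
t 7.4 tcp [0.5303 0.1531 0.1015] yaw -102.23 q6 -2.78 steps [-0.0008  0.0004  0.0115] 0.0015 F [-0.39 -1.13  0.22] M [ 0.028 -0.017 -0.006] tilt 0.01
```

Request:
arm_command(
  steps=[255,0,0,0.002,0,255,0,0,0.004,0,255,0,0,0.006,0,255,0,0,0.008,0,255,0,0,0.009,0,255,0,0,0.009,0],
)

```text
clock: 7.9
tool_pos: [0.5299, 0.1531, 0.0919]
orientation: [-0.628, 0.778, 0.0, -0.0]
wrist_force: [-0.4, -0.4, 0.2]
opening: 0.009
finger_force: 39.2
```

```bash
python3 -c "
from h import *
look()"
```

```text
[101, 102, 102, 101, 102, 101, 91, 64, 42, 34, 97, 100, 98, 188, 196, 198, 201, 202, 201, 199, 202, 204, 71, 44, 91, 172, 204, 206, 204, 204, 202, 202] [197, 196, 193, 194, 194, 195, 195, 199, 202, 200, 199, 199, 200, 201, 199, 176, 48, 73, 80, 169, 199, 199, 200, 200]
t 7.95 tcp [0.53   0.1531 0.0921] yaw -102.24 q6 -2.78 steps [-0.0009  0.0002  0.0021] 0.0014 F [ 0.   -0.04 -0.29] M [-0.015  0.045  0.007] tilt 0.03
```

Request:
arm_command(
  steps=[255,0.0005,0,0.002,0,255,0.0005,0,0.004,0,255,0.0005,0,0.006,0,255,0.0005,0,0.008,0,255,0.0005,0,0.01,0,255,0.0005,0,0.011,0,255,0.0005,0,0.012,0,255,0.0005,0,0.012,0],
)

```text
clock: 8.62
tool_pos: [0.5307, 0.1527, 0.0811]
orientation: [-0.628, 0.778, -0.0, 0.001]
wrist_force: [-0.6, 0.9, 5.3]
opening: 0.0092
finger_force: 40.6
```

Request:
arm_command(
  steps=[255,0,0,0,0,255,0,0,0,0],
)

```text
clock: 8.78
tool_pos: [0.5307, 0.1527, 0.0812]
orientation: [-0.628, 0.778, -0.0, 0.001]
wrist_force: [-0.3, -0.7, 5.0]
opening: 0.0089
finger_force: 40.5
```

```bash
python3 -c "
from h import *
go(.53,.154,.0785,257.7)"
```

```text
t 8.78 tcp [0.5307 0.1527 0.0812] yaw -102.23 q6 -2.78 steps [-0.0011  0.001   0.0027] 0.0015 F [-0.35 -0.73  4.98] M [-0.062  0.035  0.005] tilt 0.08
```

Request:
arm_command(
  steps=[255,0,0,0.001,0,255,0,0,0.002,0,255,0,0,0.0028,0,255,0,0,0.0028,0,255,0,0,0.0028,0],
)

```text
clock: 9.2
tool_pos: [0.5311, 0.1528, 0.0789]
orientation: [-0.628, 0.778, -0.001, 0.001]
wrist_force: [-0.9, 0.3, 6.6]
opening: 0.0092
finger_force: 40.9
```

```bash
python3 -c "
from h import *
go(.53,.154,.0785,257.7)"
```

```text
t 9.2 tcp [0.5311 0.1528 0.0789] yaw -102.23 q6 -2.78 steps [-0.001   0.0013  0.0004] 0.0015 F [-0.89  0.29  6.6 ] M [-0.063  0.141 -0.063] tilt 0.13
```

Request:
arm_command(
  steps=[255,0,0,0.0007,0,255,0,0,0.0007,0.1,255,0,0.0002,0.0007,0.2,255,0,0.0004,0.0007,0.3,255,-0.0001,0.0005,0.0007,0.4,255,-0.0001,0.0006,0.0007,0.5,255,-0.0002,0.0008,0.0007,0.6,255,-0.0002,0.0008,0.0007,0.6],
)

```text
clock: 9.87
tool_pos: [0.5305, 0.1532, 0.0784]
orientation: [-0.427, 0.904, -0.0, 0.001]
wrist_force: [-0.6, 0.1, 6.3]
opening: 0.0092
finger_force: 40.9
```

```bash
python3 -c "
from h import *
go(.53,.154,.0785,257.7)"
```

```text
t 9.87 tcp [0.5305 0.1532 0.0784] yaw -129.38 q6 -2.31 steps [-0.0003  0.0009 -0.0001] -0.6018 F [-0.56  0.14  6.27] M [-0.048  0.051 -0.   ] tilt 0.15
```

Request:
arm_command(
  steps=[255,0,0.0001,0,0.1,255,0,0.0002,0,0.2,255,0,0.0004,0,0.3,255,-0.0001,0.0005,0,0.4,255,-0.0001,0.0006,0,0.5,255,-0.0002,0.0008,0,0.6,255,-0.0003,0.001,0,0.75,255,-0.0003,0.001,0,0.75],
)

```text
clock: 10.53
tool_pos: [0.53, 0.1541, 0.0785]
orientation: [-0.146, 0.989, 0.0, 0.001]
wrist_force: [0.4, 0.2, 7.3]
opening: 0.009
finger_force: 40.9
```

```bash
python3 -c "
from h import *
go(.53,.154,.0785,257.7)"
```

```text
t 10.53 tcp [0.53   0.1541 0.0785] yaw -163.2 q6 -1.72 steps [ 0.     -0.0001 -0.    ] -1.3534 F [0.36 0.22 7.34] M [-0.036  0.079 -0.012] tilt 0.16
```

Request:
arm_command(
  steps=[255,0,0.0001,0,0.1,255,0,0.0003,0,0.2,255,0,0.0004,0,0.28,255,0,0.0004,0,0.28],
)

```text
clock: 10.87
tool_pos: [0.5299, 0.1545, 0.0785]
orientation: [-0.037, 0.999, 0.0, 0.001]
wrist_force: [-0.6, 0.2, 6.8]
opening: 0.0092
finger_force: 40.9
```

```bash
python3 -c "
from h import *
go(.53,.154,.0785,257.7)"
```

```text
t 10.87 tcp [0.5299 0.1545 0.0785] yaw -175.7 q6 -1.5 steps [-0.     -0.0005 -0.    ] -1.6312 F [-0.62  0.17  6.8 ] M [0.046 0.013 0.018] tilt 0.17
```

Request:
arm_command(
  steps=[255,0,0.0001,0,0.035,255,0,0.0001,0,0.07,255,0,0.0001,0,0.07],
)

```text
clock: 11.12
tool_pos: [0.5299, 0.1546, 0.0784]
orientation: [-0.011, 1.0, 0.0, 0.001]
wrist_force: [0.2, -0.7, 6.1]
opening: 0.0089
finger_force: 40.9
```

```bash
python3 -c "
from h import *
go(.53,.154,.0785,257.7)"
```

```text
t 11.12 tcp [0.5299 0.1546 0.0784] yaw -178.78 q6 -1.44 steps [-0.0001 -0.0006 -0.0001] -1.6996 F [ 0.17 -0.71  6.07] M [ 0.041 -0.005 -0.02 ] tilt 0.16
```

Request:
arm_command(
  steps=[255,0,0,0,0.03,255,0,0.0001,0,0.06,255,0,0.0001,0,0.06],
)

```text
clock: 11.37
tool_pos: [0.5299, 0.1547, 0.0785]
orientation: [0.013, 1.0, 0.0, 0.001]
wrist_force: [-0.5, 0.2, 7.2]
opening: 0.009
finger_force: 40.9
```

```bash
python3 -c "
from h import *
go(.53,.154,.0785,257.7)"
```

```text
t 11.37 tcp [0.5299 0.1547 0.0785] yaw 178.52 q6 -1.4 steps [-0.0001 -0.0007 -0.    ] -1.7595 F [-0.53  0.16  7.24] M [-0.03   0.043  0.05 ] tilt 0.17
```

Request:
arm_command(
  steps=[255,0,0,0,0],
)

```text
clock: 11.45
tool_pos: [0.5299, 0.1547, 0.0784]
orientation: [0.013, 1.0, 0.0, 0.001]
wrist_force: [-0.6, 0.0, 8.1]
opening: 0.0091
finger_force: 40.9
```

```bash
cat > m.py <<'E'
from h import *
for k in range(4):
    s=get_state();camera('wrist');print(s['ft_torque'][2].round(3),end=' ')
go(.53,.154,.0785,257.7)
E
python3 m.py
```

```text
-0.026 0.017 0.034 -0.001 t 11.65 tcp [0.5299 0.1547 0.0785] yaw 178.57 q6 -1.4 steps [-0.0001 -0.0007 -0.    ] -1.7585 F [0.09 0.12 6.87] M [-0.032 -0.021  0.006] tilt 0.17
```

Request:
arm_command(
  steps=[255,0,0,0,0.025,255,0,0,0,0.05,255,0,0,0,0.05],
)

```text
clock: 11.9
tool_pos: [0.5299, 0.1547, 0.0785]
orientation: [0.032, 0.999, 0.0, 0.001]
wrist_force: [-0.4, -0.1, 7.3]
opening: 0.0091
finger_force: 40.9
```

```bash
python3 m.py
```

```text
-0.013 -0.006 -0.02 0.022 t 12.1 tcp [0.5299 0.1547 0.0785] yaw 176.32 q6 -1.36 steps [-0.0002 -0.0007 -0.    ] -1.8085 F [0.91 0.17 7.18] M [0.041 0.071 0.013] tilt 0.17
```

Still free at 81.5°, and averaging the readings makes the moment clear. I'll carry on.

Request:
arm_command(
  steps=[255,0,0,0,0.03,255,0,0,0,0.06,255,0,0,0,0.06],
)

```text
clock: 12.35
tool_pos: [0.5299, 0.1547, 0.0785]
orientation: [0.056, 0.998, 0.0, 0.001]
wrist_force: [-1.1, 0.4, 6.8]
opening: 0.0088
finger_force: 40.9
```

```bash
python3 m.py
```

```text
0.046 0.045 0.047 -0.002 t 12.55 tcp [0.5299 0.1547 0.0785] yaw 173.62 q6 -1.31 steps [-0.0002 -0.0007 -0.    ] -1.8685 F [ 0.41 -0.34  7.76] M [-0.005 -0.037 -0.034] tilt 0.17
```

Request:
arm_command(
  steps=[255,0,0,0,0.03,255,0,0,0,0.06,255,0,0,0,0.06],
)

```text
clock: 12.8
tool_pos: [0.5299, 0.1547, 0.0785]
orientation: [0.08, 0.997, 0.0, 0.001]
wrist_force: [-0.2, -1.1, 6.4]
opening: 0.0092
finger_force: 40.9
```

```bash
python3 m.py
```

```text
-0.02 0.014 0.012 0.051 t 13.0 tcp [0.5299 0.1547 0.0785] yaw 170.92 q6 -1.26 steps [-0.0002 -0.0007 -0.    ] -1.9285 F [-0.9  -0.3   6.47] M [0.013 0.042 0.052] tilt 0.17
```

Request:
arm_command(
  steps=[255,0,0,0,0.03,255,0,0,0,0.06,255,0,0,0,0.06],
)

```text
clock: 13.25
tool_pos: [0.5299, 0.1547, 0.0785]
orientation: [0.103, 0.995, 0.0, 0.001]
wrist_force: [-0.4, -0.1, 6.9]
opening: 0.0094
finger_force: 40.9
```

```bash
python3 m.py
```

```text
-0.035 -0.076 0.016 0.029 t 13.45 tcp [0.5299 0.1547 0.0785] yaw 168.22 q6 -1.22 steps [-0.0002 -0.0007 -0.    ] -1.9885 F [0.51 0.86 8.03] M [ 0.075 -0.013  0.02 ] tilt 0.17
```

Request:
arm_command(
  steps=[255,0,0,0,0.03,255,0,0,0,0.06,255,0,0,0,0.06],
)

```text
clock: 13.7
tool_pos: [0.5299, 0.1548, 0.0785]
orientation: [0.126, 0.992, 0.001, 0.001]
wrist_force: [-0.3, -0.2, 7.7]
opening: 0.0092
finger_force: 40.9
```

```bash
python3 m.py
```

```text
0.048 -0.031 -0.042 -0.013 t 13.9 tcp [0.5299 0.1548 0.0785] yaw 165.52 q6 -1.17 steps [-0.0003 -0.0007 -0.    ] -2.0485 F [-1.48  0.46  7.55] M [ 0.104 -0.014  0.008] tilt 0.17
```

92.2° and still free.

Request:
arm_command(
  steps=[255,0,0,0,0.03,255,0,0,0,0.06,255,0,0,0,0.06],
)

```text
clock: 14.15
tool_pos: [0.5299, 0.1548, 0.0785]
orientation: [0.15, 0.989, 0.001, 0.001]
wrist_force: [0.3, 0.7, 6.4]
opening: 0.0089
finger_force: 40.9
```

```bash
python3 m.py
```

```text
-0.005 0.017 0.041 -0.031 t 14.35 tcp [0.5299 0.1548 0.0785] yaw 162.82 q6 -1.12 steps [-0.0003 -0.0007 -0.    ] -2.1084 F [-0.41  0.14  7.48] M [0.039 0.067 0.078] tilt 0.17
```

Request:
arm_command(
  steps=[255,0,0,0,0.03,255,0,0,0,0.06,255,0,0,0,0.06],
)

```text
clock: 14.6
tool_pos: [0.5299, 0.1548, 0.0785]
orientation: [0.173, 0.985, 0.001, 0.001]
wrist_force: [-0.2, 0.5, 7.4]
opening: 0.0094
finger_force: 41.5
```

```bash
python3 m.py
```

```text
0.14 0.122 0.091 0.143 t 14.8 tcp [0.5299 0.1548 0.0785] yaw 160.14 q6 -1.08 steps [-0.0004 -0.0007 -0.    ] -2.1679 F [-1.67  0.05  6.49] M [0.08  0.054 0.158] tilt 0.17
```

The moment is plainly up (0.13 N m), so the stop is at about 97°. I'll ease back slightly, follow the spring up, then release.

Request:
arm_command(
  steps=[255,0,0,0,-0.015,255,0,0,-0.001,-0.015,255,0,0,-0.002,-0.015,255,0,0,-0.003,-0.015,255,0,0,-0.004,-0.015,255,0,0,-0.004,-0.015],
)

```text
clock: 15.3
tool_pos: [0.5287, 0.1545, 0.0809]
orientation: [0.167, 0.986, 0.0, 0.0]
wrist_force: [1.7, -0.2, 3.2]
opening: 0.0092
finger_force: 40.2
```

```bash
python3 m.py
```

```text
0.12 0.086 0.081 0.119 t 15.5 tcp [0.5286 0.1545 0.0809] yaw 160.79 q6 -1.09 steps [-0.0014 -0.      0.0024] -2.1536 F [0.52 0.59 2.58] M [ 0.166 -0.106  0.062] tilt 0.0
```

Request:
arm_command(
  steps=[200,0,0,0,0,150,0,0,0,0,110,0,0,0,0,110,0,0,0,0,110,0,0,0,0,110,0,0,0,0],
)

```text
clock: 16.0
tool_pos: [0.5284, 0.1543, 0.0806]
orientation: [0.167, 0.986, -0.0, -0.0]
wrist_force: [-0.0, -0.5, 0.2]
opening: 0.0487
finger_force: 0.0
```

```bash
python3 -c "
from h import *
go(.53,.154,.0785,160);i=camera('wrist');a=camera('scene');cv2.imwrite('pics/w6.png',i)
cv2.imwrite('pics/w6.png',i)"
```

```text
t 16.0 tcp [0.5284 0.1543 0.0806] yaw 160.79 q6 -1.09 steps [-0.0017  0.0002  0.0021] 0.0174 F [-0.02 -0.54  0.17] M [-0.002  0.014  0.035] tilt 0.04
```

View pics/w6.png

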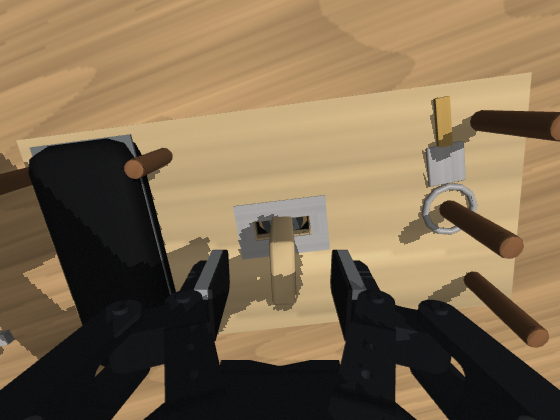

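Released: the peg stands upright, across the slot, between the open fingers. I'll retreat up and sideways, then check its height from two views.

Request:
arm_command(
  steps=[110,0,0,-0.02,0,110,0,0,-0.05,0,110,0,0,-0.08,0,110,0,0.03,-0.1,0,110,0,0.07,-0.1,0,110,0,0.1,-0.1,0,110,0,0.1,-0.1,0,110,0,0.1,-0.1,0],
)

```text
clock: 16.77
tool_pos: [0.5615, 0.25, 0.1807]
orientation: [0.166, 0.986, -0.0, -0.0]
wrist_force: [0.3, -0.6, 0.0]
opening: 0.0488
finger_force: 0.0
```

```bash
python3 -c "
from h import *
s=get_state();i=camera('wrist');np.save('aT.npy',wristT(s));cv2.imwrite('pics/a.png',i);go(.53,.154,.2,160)"
```

```text
t 16.82 tcp [0.5613 0.2491 0.1804] yaw 160.85 q6 -0.94 steps [-0.0017 -0.1001 -0.0195] 0.0188 F [-0.29  0.13 -0.46] M [-0.005  0.022 -0.055] tilt 0.07
```

Request:
arm_command(
  steps=[110,0,-0.04,0,0,110,0,-0.08,0,0,110,0,-0.12,0,0,110,0,-0.16,0,0,110,0,-0.2,0,0,110,0,-0.2,0,0,110,0,-0.2,0,0,110,0,-0.2,0,0],
)

```text
clock: 17.48
tool_pos: [0.4954, 0.0593, 0.1809]
orientation: [0.168, 0.986, 0.0, 0.0]
wrist_force: [0.9, -0.3, 0.1]
opening: 0.0482
finger_force: 0.0
```

```bash
python3 -c "
from h import *
s=get_state();i=camera('wrist');np.save('bT.npy',wristT(s));cv2.imwrite('pics/b.png',i);go(.53,.154,.2,160)
p=camera_params('wrist');out=[]
for n in 'ab':
  T=np.load(n+'T.npy');c=np.linalg.inv(T)@[.5298,.155,.108,1];u,v=int(c[0]/c[2]*p['fx']+p['cx']),int(c[1]/c[2]*p['fy']+p['cy']);print(n,u,v)
  im=cv2.imread(f'pics/{n}.png');x0=max(0,min(u-40,480));y0=max(0,v-40);print(x0,y0);out.append(cv2.resize(im[y0:y0+80,x0:x0+80],(400,400),interpolation=cv2.INTER_CUBIC))
cv2.imwrite('pics/ab.png',np.hstack(out))"
```

```text
t 17.53 tcp [0.4957 0.06   0.1809] yaw 160.77 q6 -1.26 steps [-0.0015  0.1001 -0.019 ] 0.0171 F [-0.13 -0.66 -1.01] M [ 0.013 -0.012  0.025] tilt 0.02
a 149 207
109 167
b 411 207
371 167
```

View pics/ab.png

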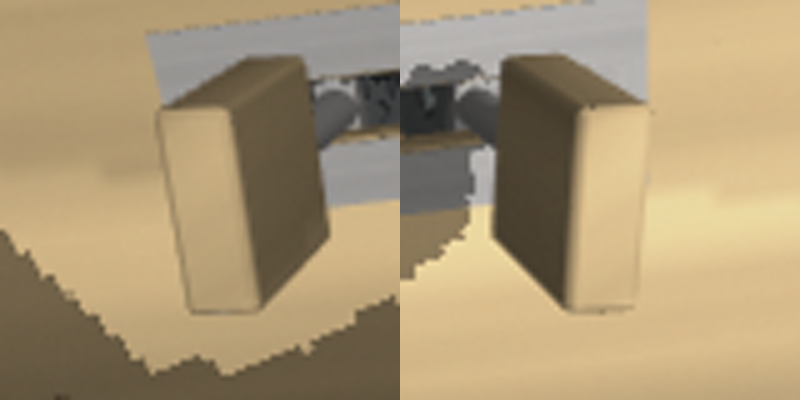

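Two views: the paddle top face centre is at about (151,209) in a and (412.5,209) in b. The peg is upright with the shank centred in the slot. Now to triangulate.

```bash
python3 -c "
from h import *
p=camera_params('wrist');K=np.array([[p['fx'],0,p['cx']],[0,p['fy'],p['cy']],[0,0,1]])
P=[K@np.linalg.inv(np.load(n+'T.npy'))[:3] for n in 'ab']
def tri(a,b):
  X=cv2.triangulatePoints(P[0],P[1],np.array(a,float).reshape(2,1),np.array(b,float).reshape(2,1)).ravel();return (X[:3]/X[3]*1000).round(1)
A=lambda x,y:(109+x/5,167+y/5);B=lambda x,y:(371+x/5,167+y/5)
for a,b in (((158,108),(180,108)),((232,108),(247,108)),((262,311),(236,312)),((188,312),(168,310)),((210,210),(207.7,209.5))): print(tri(A(*a),B(*b)))
# plate rect centre in each view by ray at z=.05 / corners
for n in 'ab':
  i=cv2.imread(f'pics/{n}.png');h=cv2.cvtColor(i,cv2.COLOR_BGR2HSV);m=((h[:,:,1]<50)&(h[:,:,2]>90)).astype('uint8');x=100 if n=='a' else 340
  m[:150]=0;m[225:]=0;m[:,:x]=0;m[:,x+120:]=0
  c=cv2.findNonZero(cv2.morphologyEx(m,cv2.MORPH_OPEN,np.ones((3,3))))[:,0];s=c.sum(1);d=c[:,0]-c[:,1];print(n,c[s.argmin()],c[d.argmax()],c[s.argmax()],c[d.argmin()])
"
```

```text
[514.  154.8 107.8]
[517.9 164.8 106.5]
[549.2 155.7 108. ]
[545.1 145.4 109.1]
[531.3 155.2 107.8]
a [139 174] [199 167] [206 204] [141 186]
b [357 174] [419 166] [420 186] [359 210]
```

```bash
python3 -c "
from h import *
p=camera_params('wrist');K=np.array([[p['fx'],0,p['cx']],[0,p['fy'],p['cy']],[0,0,1]])
P=[K@np.linalg.inv(np.load(n+'T.npy'))[:3] for n in 'ab']
for a,b in (((139,174),(357,174)),((199.5,166.5),(419.5,166.5))):
  X=cv2.triangulatePoints(P[0],P[1],np.array(a,float).reshape(2,1),np.array(b,float).reshape(2,1)).ravel();print((X[:3]/X[3]*1000).round(1))
"
```

```text
[506.5 131.1  50.8]
[518.4 186.9  51.5]
```

```bash
python3 -c "
from h import *
p=camera_params('wrist');K=np.array([[p['fx'],0,p['cx']],[0,p['fy'],p['cy']],[0,0,1]])
P=[K@np.linalg.inv(np.load(n+'T.npy'))[:3] for n in 'ab']
g=[cv2.cvtColor(cv2.imread(f'pics/{n}.png'),6) for n in 'ab']
def sub(k,q): return cv2.cornerSubPix(g[k],np.array([[q]],np.float32),(3,3),(-1,-1),(3,50,.01))[0,0]
for nm,a,b in (('pl',(139,174),(357,174)),('pr',(199,167),(419,166)),('t1',(140.6,188.6),(407,188.6)),('t2',(155.4,188.6),(420.4,188.6)),('t3',(161.4,229.2),(418.2,229.4)),('t4',(146.6,229.4),(404.6,229))):
  a=sub(0,a);b=sub(1,b)
  X=cv2.triangulatePoints(P[0],P[1],a.astype(float).reshape(2,1),b.astype(float).reshape(2,1)).ravel();print(nm,a,b,(X[:3]/X[3]*1000).round(1))
"
```

```text
pl [137.42531 172.43115] [355.6672 172.4434] [504.7 130.3  50.7]
pr [199.90147 165.5463 ] [418.49884 165.1131 ] [517.7 187.   49.2]
t1 [140.60588 188.60478] [406.79605 188.7658 ] [514.1 154.7 107.6]
t2 [153.90053 188.27419] [419.5712  187.55667] [517.  164.2 107. ]
t3 [160.65846 228.42427] [417.44046 227.84277] [548.2 155.4 107.7]
t4 [146.35968 229.0798 ] [404.25174 228.88551] [544.9 145.2 109. ]
```

The plate comes out at 50.0 mm and the paddle top at 107.8 mm. That puts peg_center about 38.8 mm above the top face, so it is locked and I'll hand in.

```bash
python3 -c "
from station import job
print(job.job_done())"
```

```text
the job is handed in; nothing more can be done
None
```

I fitted the peg in the organiser: pressed in, turned clockwise about 97° until the stop was felt, and released. It measured about 38.8 mm above the top face (locked is 39 mm); I handed the job in, but the hand-in returned no verdict.

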